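# Snap the lid onto the bead tub and keep it pressed

## Task

One of the two clip-top tubs stands open: take the larger of the two loose lids, bar grip up, set it level on the open tub's four clips, then press it straight down until the clips give and it snaps fully home on the rim. Finish while still holding or touching the lid and pressing it down on the rim with a steady force of about 10 newtons: do not let go. Leave the other things where they are.

Things in the scene. Friction and masses are not known exactly. Their poses are not given: they have to be found in the camera images.
- lid: the larger loose lid: grey plastic disc 92 mm across, 5 mm thick, 60 g, with a bar grip 44 x 20 mm standing 32 mm high on the middle of its top (top of bar 37 mm above the underside). Origin: centre of the underside. z up; x along the bar's 44 mm length, y across its 20 mm width. Starts flat on the table, bar up. Fits the tub at any yaw
- tub: the open tub: round, dark grey plastic, fixed to the table, 90 mm across, 42 mm high, hollow (80 mm inside the rim, white ceramic beads on its floor). Origin: centre of the underside, z up. Four upright sprung clips stand around it at 45, 135, 225 and 315 degrees from its x axis, each 16 mm wide, 62 mm high above the table, outermost point 53 mm from the axis
- tub_seat (a point): centre of the open tub's rigid rim plane, 42 mm above the table, z up: the lid's origin is here when it is home, with the clip noses hooked over the lid's top edge
- tub_clips (a point): on the tub's axis at clip nose height, 8 mm above the rim. Clip heads slope like a funnel from 50 mm off the axis at 62 mm height to noses 43 mm off at 50 mm. The lid first rests on the slopes, underside about 12 mm above the rim; pressed, the force grows to roughly 9 to 15 N, drops suddenly about 8 mm above the rim, and over the last 3 mm the clips pull the lid down
- small_lid: bystander: the smaller loose lid, a grey disc 68 mm across and 5 mm thick with a bar grip 30 x 20 x 32 mm; too small for the tub. Origin: centre of its underside
- closed_tub: bystander, fixed: a tub just like the open one, already closed with a lid like the larger one; 79 mm high to the top of its bar grip. Origin: centre of its underside
- figure: bystander: an unpainted white ceramic figure with a round head and two ears, 72 mm across, 136 mm high, loose. Origin: centre of its underside
- paint_a: bystander: a white paint bottle, 38 mm across, 85 mm high, loose. Origin: centre of its underside
- paint_b: bystander: another such paint bottle
- mug: bystander: a white ceramic mug 74 mm across and 85 mm high with brushes standing in it up to 185 mm high, loose. Origin: centre of its underside
- paint_brush: bystander: a paint brush about 170 mm long with a flat head, lying on the table, loose
Mind the look-alikes: they are no part of the job. What is shaped like the lid but purple is not meant.

How it is judged (in metres and radians):
On the way, in this order (a step that is already met when the one before it is completed fails the run):
1. the larger lid sits level on the open tub's clips, not yet snapped down (horizontal distance between lid and tub_seat below 0.006 m and z of lid in the frame of tub_seat between 0.0085 and 0.018 m and angle between lid's own z axis and vertical below 0.08 rad and contact force between lid and tub above 0.2 N), for 0.1 s.
2. the lid is snapped fully home on the rim (horizontal distance between lid and tub_seat below 0.006 m and z of lid in the frame of tub_seat between -0.003 and 0.0015 m and angle between lid's own z axis and vertical below 0.05 rad), for 0.1 s.
At the end, for the whole second after the job is handed in: the larger lid is home on the open tub: underside within 1.5 mm of the rim, centred within 6 mm, level within 0.05 rad, at rest; the gripper's fingers touch it and it is pressed on the tub with 4 to 30 N through the last second (all of step 2 and contact force between lid and tub between 4 and 30 N and contact force between the fingers and lid above 1 N and linear speed of lid below 0.02 m/s); the arm keeps its last pose, push and grip.
It fails at once if a bystander is moved by more than 30 mm (distance of any of small_lid, figure, paint_a, paint_b, mug, paint_brush from where it was at the start of the episode above 0.03 m).
It also fails if it takes over 54 s, if anything falls off the work surface, if the arm or the gripper's body presses on something with over 40 N, if the wrist force passes 120 N, or if a joint passes its speed limit or range.

## Robot

A 6-joint arm with a two-finger parallel gripper is mounted at the origin on the work surface. World frame = base frame: x ahead of the robot, y to its left, z up, the work surface at z = 0. Lengths are in m, angles in degrees, forces in N, time in s.
With the tool pointing down it reaches from about 0.35 to 0.875 m from the base axis. Payload 4.2 kg.
Tool frame: the origin (TCP) lies midway between the tips of the shut fingers; the grasp point (between the pads) lies 19 mm behind it (r.pinch_z is the distance from the TCP to the grasp point, in m); z points along the fingers, y is the line along which they close (so a half turn about z gives the same grasp; the last joint's range is limited). The gripper opens to 87 mm and grips with 3 to 60 N. Pads are 19 mm wide; open, the fingers measure 117 mm over their backs; the gripper's body (75 mm by 190 mm) begins 51 mm behind the grasp point.
Start: joints at [77.842, 22.042, 0.453, 0, -68.411, -14.817], TCP at [0.283, 0.557, 0.187] pointing down, gripper open.
Joint ranges: [-179.83, 179.83], [-69.29, 118.12], [-61.27, 80.66], [-181.25, 117.63], [-171.15, -9.14], [-177.46, 177.46]. Speed limits (degrees/s): [159.86, 159.86, 180, 180, 180, 180].

## Interface

Orientations are given as a 3x3 rotation matrix whose columns are the frame's x, y, z axes.
In Python, from station import r, imaging, models gives the robot as it stands. The module is installed in compiled form; this text tells all that it offers.
- The arm moves only by the tool apply_moves, never from a script. Its argument "moves" is a list of rows, each a list of 2 entries, a list of its own where there are three numbers: the shift along the tool's x, y, z in m, then the turn about the tool's z in degrees. A call has 1 to 5 rows; each row shifts and turns the commanded pose from where the row before left it, along the tool's axes as they then stand; what a row does not reach is not made up. A row lasts 1/12 s, in which the tool goes at most 41.7 mm and 7.16 degrees, less where a joint would pass 70% of its speed; a pose out of reach is approached as far as the arm can. A call is refused whole if a number of a shift passes 0.0417 or a number of a turn 7.16, either way. A call with a gripper value outside its range is refused whole. "hand" is the finger opening in m, from 0 to 0.087, set as the call begins (left out, the last holds). The fingers move at their own pace and stop on an object; the grip force is fixed at half the most. Time passes only in rows, so rows that do not move let the fingers close. It gives the time, the measured TCP pose, the force, the opening and the grip force at its end, in the units of the state.
- r.sense(): the state, without advancing time (a new reading comes with each control period).
- imaging.capture(name): name is "side" or "top"; returns a dict with "frame" (384x512x3 uint8, blue, green, red), "intrinsics" (3x3 intrinsics, pixels), "eye" and "orientation" of the camera in the world. Camera axes: x right, y down, z forward; pixel columns grow to the right and rows downward; lengths in m; the calibration is good to about 2 mm. A picture is of the moment at which its call begins. There is no depth.
- r.finish_job(): hands the job in; it is judged then, once.
Trained networks look in a picture, given as the dict that the camera call returned (one of the last four; its "shot" number tells which), for a name from the list of things; names that differ only in an ending like _2 or _b are one class to them, and where a whole thing is asked for, a point or a joint stands for the part that bears it (a point fixed in the world has none). Each returns a list of dicts, best first, with "confidence" (0 to 1); they miss things now and then, are a little off and sometimes report something else, mostly with a low value. They report only what shows in the picture. A call takes as long as a camera call. They do not tell look-alikes from the thing itself.
- models.cut_out(picture, target): "region" (384x512 bool, what is visible of it) and "extent" ([left, top, width, height] as shares, 0 to 1, of the picture: columns of its width, rows of its height, round what is visible of it).
- models.place_of(picture, target): "at" ([column, row] as shares, 0 to 1, of the picture: columns of its width, rows of its height: a listed point, or the origin of a listed thing).
The state is a dict: "time_s": time; "joints": joint angles; "joint_velocities": joint speeds; "effort": joint torques, N m; "tcp_pos": TCP position; "ee_rot": TCP orientation; "wrist_force": force on the tool from outside, world axes, zero at the start; "moment": the same for the moment, N m; "gripper_width": opening from 0.0 (shut) to 1.0 (fully open); "gripper_force": force on a finger pad.
Only numpy, scipy, OpenCV 4.12 (cv2) and the standard library are available. Lean on these libraries where they do the work, as an engineer would, in place of code of your own. Each camera call takes 0.05 s, during which the arm holds its last target. There are 200 camera calls.

## Working session

There is one attempt and no reset: what is moved stays moved. The work goes in short steps, Python scripts to look and compute and a tool call to move; the robot and the scene stay as the last step left them, time stands still between calls to the robot, and variables do not carry over. Pictures are saved under pics/ and viewed, at most 10 in all, crops included, and the job is handed in when it is done.

Besides the shell and the picture viewer there is one more tool, called after ">>>" as a command line: name --argument value ..., lists and objects as JSON in quotes. apply_moves: Moves the arm, as the interface text tells. Its arguments: {"type":"object","properties":{"moves":{"type":"array"},"hand":{"type":"number"}},"required":["moves"]}

```bash
mkdir -p pics
cat > h.py <<'E'
import numpy as np, cv2
from station import r, imaging, models
def px2w(p,u,v,z):
    K=np.array(p["intrinsics"]);R=np.array(p["orientation"]);e=np.array(p["eye"])
    d=R@np.linalg.inv(K)@np.array([u,v,1.]);return e+d*(z-e[2])/d[2]
def w2px(p,X):
    K=np.array(p["intrinsics"]);R=np.array(p["orientation"]);e=np.array(p["eye"])
    c=K@(R.T@(np.array(X)-e));return c[:2]/c[2]
E
python3 - <<'E'
from h import *
ims=[]
for n in("top","side"):
    p=imaging.capture(n);cv2.imwrite(f"pics/{n}0.png",cv2.resize(p["frame"],(800,600)))
    print(n,p["eye"],np.round(p["orientation"],3).tolist(),p["intrinsics"])
    for t,z in(("lid",0),("small_lid",0),("tub",0),("tub_seat",.042),("tub_clips",.05),("closed_tub",0)):
        for d in models.place_of(p,t)[:4]:
            u=d["at"][0]*512;v=d["at"][1]*384
            print(t,round(d["confidence"],2),round(u,1),round(v,1),np.round(px2w(p,u,v,z),4))
s=r.sense();print(s)
E
```

```text
top [ 0.41170115 -0.03496469  1.16076639] [[-0.006, -0.991, 0.137], [-1.0, 0.005, -0.005], [0.004, -0.137, -0.991]] [[398.10984063   0.         255.19284192]
 [  0.         398.10984063 200.12642386]
 [  0.           0.           1.        ]]
lid 0.64 355.0 166.2 [ 0.6732 -0.3392  0.    ]
lid 0.61 359.7 255.7 [ 0.4088 -0.3421  0.    ]
lid 0.56 362.3 210.5 [ 0.5402 -0.3552  0.    ]
small_lid 0.6 276.0 202.6 [ 0.5649 -0.1021  0.    ]
tub 0.68 147.4 209.8 [0.5455 0.2751 0.    ]
tub_seat 0.59 141.3 207.9 [0.5462 0.2812 0.042 ]
tub_clips 0.63 136.9 210.9 [0.5368 0.291  0.05  ]
tub_clips 0.2 269.5 144.3 [ 0.7273 -0.0827  0.05  ]
closed_tub 0.72 232.0 228.7 [0.4888 0.0272 0.    ]
closed_tub 0.41 266.8 142.5 [ 0.7471 -0.0768  0.    ]
side [-0.0173509  -0.64417143  1.04765446] [[0.727, -0.521, 0.447], [-0.687, -0.539, 0.488], [-0.013, -0.662, -0.75]] [[473.84536755   0.         252.86463106]
 [  0.         473.84536755 187.36606558]
 [  0.           0.           1.        ]]
lid 0.83 341.0 286.1 [ 0.5401 -0.3525  0.    ]
lid 0.73 304.3 316.3 [ 0.4148 -0.3441  0.    ]
lid 0.65 370.2 252.8 [ 0.
[... 481 characters left out ...]
.84115897e+01, -1.48164357e+01]), 'joint_velocities': array([-0.05664269, -0.06983031, -0.0346952 ,  0.00312251, -0.0066752 ,
       -0.00338009]), 'effort': array([ 2.28912149e-04, -3.90329683e+01,  1.87584132e+01,  4.22345147e+00,
        1.54810853e-02, -1.51479315e-05]), 'tcp_pos': array([0.28347091, 0.55699628, 0.18730186]), 'ee_rot': array([[ 8.91201361e-01, -4.53607908e-01,  8.26535428e-06],
       [-4.53607907e-01, -8.91201358e-01,  8.23270599e-05],
       [-2.99781104e-05, -7.71192179e-05, -9.99999997e-01]]), 'wrist_force': array([0.42787748, 0.10992165, 0.23739398]), 'moment': array([-0.02935691,  0.00263641, -0.02275443]), 'gripper_force': 0.0, 'gripper_width': 1.0011545536143795}
```

View pics/top0.png

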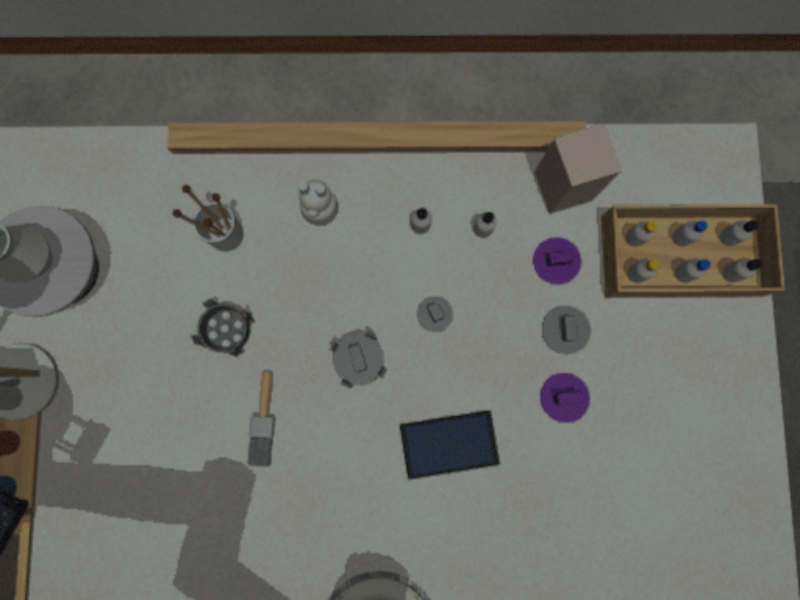

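View pics/side0.png

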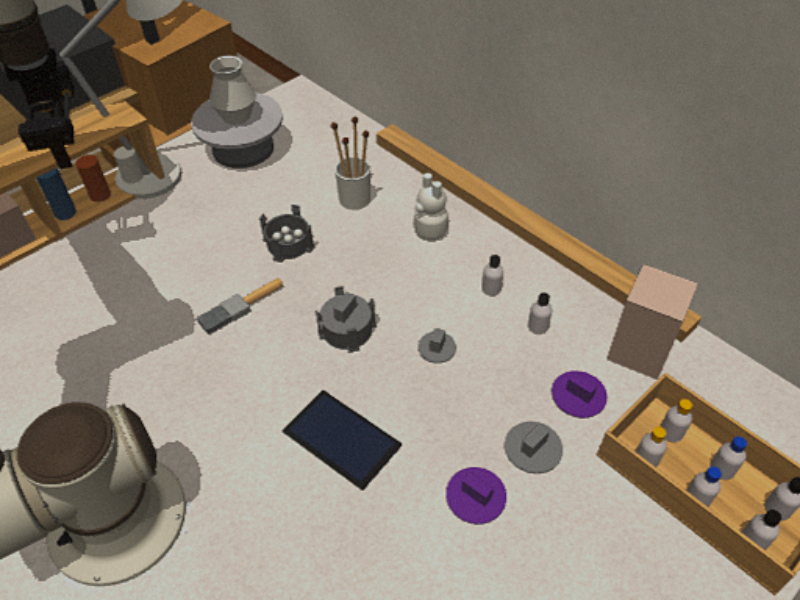

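The grey lid candidates in the top view (800 px image) are the disc at (566,330) and the small disc at (435,313). The two purple discs at (557,260) and (565,397) are look-alikes. The disc at (566,330) fits: it is grey and larger than (435,313). The open tub, with beads in it, is at (224,327).

```bash
cat > fit.py <<'E'
from h import *
from scipy.optimize import minimize
a=np.linspace(0,2*np.pi,48,endpoint=False)
def ring(R,z): return np.c_[R*np.cos(a),R*np.sin(a),np.full(48,z)]
def box(lx,ly,z0,z1,cx=0): return np.array([[cx+sx*lx/2,sy*ly/2,z] for sx in(-1,1) for sy in(-1,1) for z in(z0,z1)])
def rz(P,t): c,s=np.cos(t),np.sin(t);return P@np.array([[c,s,0],[-s,c,0],[0,0,1]])
def lid(): return [np.r_[ring(.046,0),ring(.046,.005)],box(.044,.02,.005,.037)]
def tub(): return [np.r_[ring(.045,0),ring(.045,.042)]]+[rz(box(.006,.016,0,.062,.050),np.pi/4+k*np.pi/2) for k in range(4)]
def mask(p,parts,q,S=4):
    m=np.zeros((384*S,512*S),np.uint8)
    for P in parts:
        P=rz(P,q[2])+[q[0],q[1],0]
        uv=np.array([w2px(p,X) for X in P]); h=cv2.convexHull(np.float32((uv+.5)*S*16-8)).astype(np.int32)
        cv2.fillPoly(m,[h],255,shift=4)
    return cv2.resize(m,(512,384),interpolation=cv2.INTER_AREA)/255.
def fit(views,parts,q0):
    def c(q): return sum(np.abs(mask(p,parts,q)-M).sum() for p,M in views)
    return minimize(c,q0,method="Nelder-Mead",options=dict(initial_simplex=np.array(q0)+np.array([[0,0,0],[.008,0,0],[0,.008,0],[0,0,.3]]),maxiter=120,xatol=1e-4,fatol=.05))
E
python3 - <<'E'
from fit import *
ps={n:imaging.capture(n) for n in("top","side")}
ims=[]
for name,parts,q0 in(("lid",lid(),[.540,-.354,0.1]),("tub",tub(),[.545,.279,.2])):
    V=[]
    for n,p in ps.items():
        uv=w2px(p,[q0[0],q0[1],.02]).astype(int)
        ds=[d for d in models.cut_out(p,name) if d["region"][uv[1]-8:uv[1]+8,uv[0]-8:uv[0]+8].mean()>.3]
        if not ds: print("none",name,n);continue
        M=ds[0]["region"];V.append((p,M.astype(float)))
        o=fit([V[-1]],parts,q0);print(name,n,M.sum(),np.round(o.x,4),round(o.fun,1))
    o=fit(V,parts,q0);print(name,"both",np.round(o.x,4),round(o.fun,1))
    for n,p in ps.items():
        u,v=w2px(p,[q0[0],q0[1],.02]).astype(int)
        c=cv2.resize(p["frame"][v-35:v+35,u-35:u+35],(390,290 if 0 else 390),interpolation=cv2.INTER_CUBIC)
        ims.append(cv2.convertScaleAbs(cv2.resize(c,(300,300)),alpha=1.5))
cv2.imwrite("pics/crop.png",np.vstack([np.hstack(ims[:2]),np.hstack(ims[2:])]))
E
```

```text
lid top 757 [ 0.5388 -0.3537  0.1881] 37.0
lid side 982 [ 0.5396 -0.3522  0.308 ] 43.7
lid both [ 0.5392 -0.3528  0.2265] 88.0
tub top 975 [ 0.5413  0.2802 -0.2936] 73.3
tub side 804 [ 0.5424  0.2845 -0.3558] 87.0
tub both [ 0.5419  0.2818 -0.3324] 173.6
```

View pics/crop.png

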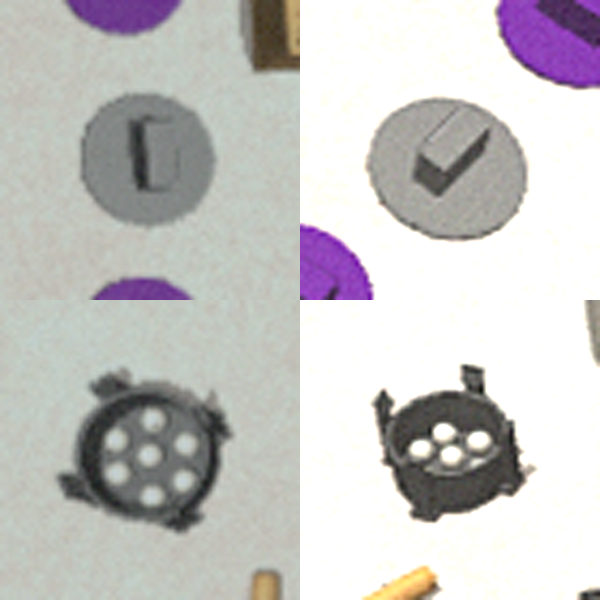

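The crop confirms the target. The grey lid sits between the two purple ones, with its bar running roughly along world x. The open tub has beads in it and four clips. Next I'll get the bar's yaw from its top-face edges and check the tub centre with the clip heads.

Run:
```python
from fit import *
ps={n:imaging.capture(n) for n in("top","side")}
s=300/70
def cv(n,q0,pts,z,off):
    p=ps[n];u,v=w2px(p,[q0[0],q0[1],.02]).astype(int)
    return np.array([px2w(p,u-35+(x-off[0])/s-.5,v-35+(y-off[1])/s-.5,z)[:2] for x,y in pts])
L=[.540,-.354];T=[.545,.279]
A=cv("side",L,[(418,152),(450,108),(491,124),(455,170)],.037,(300,0))
B=cv("top",L,[(143,120),(177,118),(180,186),(150,188)],.037,(0,0))
for Q in(A,B): 
    print(np.round(Q,4).tolist(),Q.mean(0),[round(float(np.degrees(np.arctan2(*(Q[i]-Q[j])[::-1]))),1) for i,j in((1,0),(2,3),(0,3),(1,2))])
C=cv("top",T,[(100,385),(218,420),(70,484),(184,518)],.055,(0,300));print(np.round(C,4).tolist(),C.mean(0))
C=cv("side",T,[(383,398),(474,373),(514,428),(428,513)],.055,(300,300));print(np.round(C,4).tolist(),C.mean(0))
for n,off in(("top",(149,455)),("side",(453,452))): print(cv(n,T,[off],.008,(0 if n=="top" else 300,300)))
# rim ellipse (z=.042) from dark mask of top overlay check
def overlay(n,parts,q):
    p=ps[n];f=cv2.resize(p["frame"],None,fx=4,fy=4,interpolation=cv2.INTER_CUBIC);f=cv2.convertScaleAbs(f,alpha=1.4)
    for P in parts:
        uv=np.array([w2px(p,X) for X in rz(P,q[2])+[q[0],q[1],0]]);cv2.polylines(f,[np.int32((uv+.5)*4)],True,(0,0,255),1)
    u,v=(w2px(p,[q[0],q[1],.02])*4).astype(int);return f[v-145:v+145,u-145:u+145]
tp=[ring(.045,.042),ring(.040,.042)]+[rz(np.array([[.05,-.008,.062],[.05,.008,.062]]),np.pi/4+k*np.pi/2) for k in range(4)]
lp=[ring(.046,.003),np.array([[x*.022,y*.01,.037] for x,y in((1,1),(1,-1),(-1,-1),(-1,1))])]
cv2.imwrite("pics/ov.png",np.vstack([np.hstack([overlay(n,lp,[.5392,-.3528,0.0]) for n in ps]),np.hstack([overlay(n,tp,[.5419,.2818,-.3324]) for n in ps])]))
```

```text
[[0.5171, -0.3439], [0.5522, -0.3381], [0.5608, -0.3609], [0.5232, -0.3656]] [ 0.53834593 -0.35211874] [9.5, 7.2, 105.8, 110.7]
[[0.5619, -0.342], [0.5632, -0.3648], [0.5177, -0.3647], [0.5165, -0.3448]] [ 0.53983343 -0.35407095] [-86.9, -86.5, 3.4, -0.1]
[[0.5859, 0.3055], [0.5624, 0.2277], [0.5209, 0.3226], [0.4984, 0.248]] [0.5419284  0.27594078]
[[0.5246, 0.3308], [0.5884, 0.306], [0.5727, 0.2405], [0.4775, 0.2161]] [0.54078733 0.27334522]
[[0.54507074 0.28500216]]
[[0.55227518 0.29379988]]
```

View pics/ov.png

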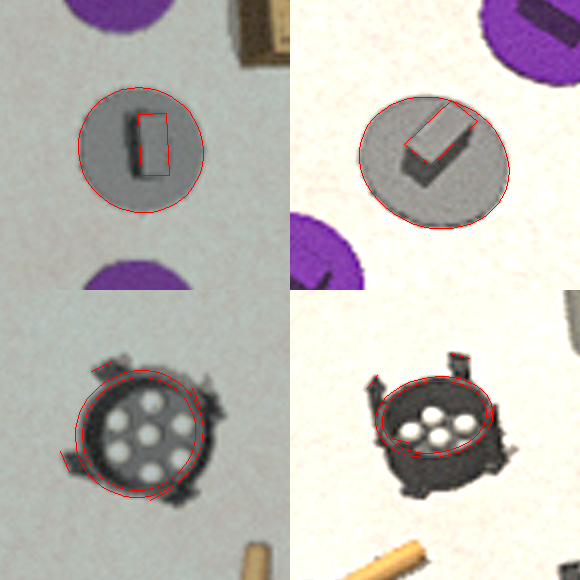

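The lid outline and bar fit well in both views, with yaw about 3°. The tub overlay's clips look a few mm off, so I'll refit the tub with a colour mask.

```bash
cat > tubfit.py <<'E'
from fit import *
ps={n:imaging.capture(n) for n in("top","side")}
V=[];ims=[]
q0=[.542,.280,-.33]
for n,p in ps.items():
    g=cv2.cvtColor(p["frame"],cv2.COLOR_BGR2GRAY)
    u,v=w2px(p,[.542,.28,.02]).astype(int)
    w=g[v-28:v+29,u-28:u+29];bg=np.percentile(w,80);dk=np.percentile(w,5);th=dk+.45*(bg-dk)
    m=np.zeros_like(g);m[v-28:v+29,u-28:u+29]=(w<th)*255
    cs,_=cv2.findContours(m,cv2.RETR_EXTERNAL,cv2.CHAIN_APPROX_NONE);c=max(cs,key=cv2.contourArea)
    m[:]=0;cv2.drawContours(m,[c],-1,255,-1)
    V.append((p,m/255.));o=fit([V[-1]],tub(),q0);print(n,bg,dk,np.round(o.x,4),round(o.fun,1))
o=fit(V,tub(),q0);print("both",np.round(o.x,4),round(o.fun,1))
for p,m in V:
    u,v=w2px(p,[.542,.28,.02]).astype(int)
    f=cv2.convertScaleAbs(cv2.resize(p["frame"],None,fx=6,fy=6,interpolation=cv2.INTER_CUBIC),alpha=1.6)
    for M,col in((m,(0,200,0)),(mask(p,tub(),o.x),(0,0,255))):
        cs,_=cv2.findContours(np.uint8(cv2.resize(M,None,fx=6,fy=6)>.5),cv2.RETR_EXTERNAL,cv2.CHAIN_APPROX_NONE);cv2.drawContours(f,cs,-1,col,1)
    ims.append(f[(v-30)*6:(v+30)*6,(u-30)*6:(u+30)*6])
cv2.imwrite("pics/tub.png",np.hstack(ims))
E
python3 tubfit.py
```

```text
top 132.0 41.0 [ 0.5429  0.2795 -0.3017] 85.9
side 188.0 45.0 [ 0.5443  0.2829 -0.3093] 82.6
both [ 0.543   0.2807 -0.3137] 174.8
```

View pics/tub.png

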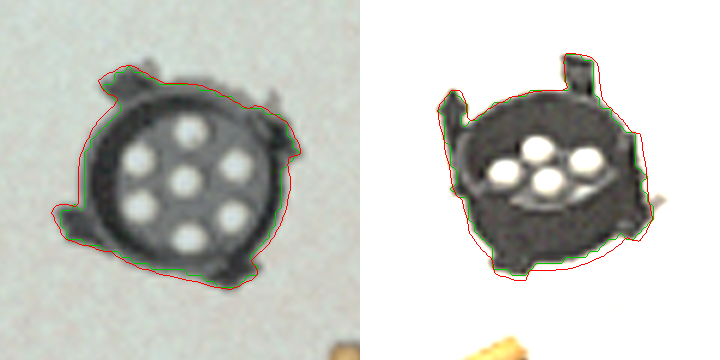

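The tub fit is good: centre about (0.5435, 0.2805). The lid is at (0.539, −0.353) with yaw about 3°. First I'll turn the tool, then travel above the lid.

>>> apply_moves --moves '[[[0,0,0],-7.16],[[0,0,0],-7.16],[[0,0,0],-7.16],[[0,0,0],-7.16],[[0,0,0],-1.34]]' --hand 0.087

```text
time_s: 1.62
tcp_pos: [0.2835, 0.557, 0.1872]
ee_rot: [[0.998, 0.056, 0.0], [0.056, -0.998, 0.0], [0.0, -0.0, -1.0]]
wrist_force: [0.2, -0.3, -0.1]
gripper_width: 1.001
gripper_force: 0.0
```

>>> apply_moves --moves '[[[0.009,0.04,0],0],[[0.009,0.04,0],0],[[0.009,0.04,0],0],[[0.009,0.04,0],0],[[0.009,0.04,0],0]]'

```text
time_s: 2.03
tcp_pos: [0.339, 0.3578, 0.1873]
ee_rot: [[0.999, 0.051, 0.0], [0.051, -0.999, 0.0], [0.0, -0.0, -1.0]]
wrist_force: [0.7, 0.6, -0.2]
gripper_width: 0.998
gripper_force: 0.0
```

>>> apply_moves --moves '[[[0.009,0.04,0],0],[[0.009,0.04,0],0],[[0.009,0.04,0],0],[[0.009,0.04,0],0],[[0.009,0.04,0],0]]'

```text
time_s: 2.45
tcp_pos: [0.3944, 0.1604, 0.1877]
ee_rot: [[0.999, 0.051, 0.001], [0.051, -0.999, 0.001], [0.001, -0.001, -1.0]]
wrist_force: [1.1, 0.3, 0.7]
gripper_width: 1.005
gripper_force: 0.0
```

>>> apply_moves --moves '[[[0.009,0.04,0],0],[[0.009,0.04,0],0],[[0.009,0.04,0],0],[[0.009,0.04,0],0],[[0.009,0.04,0],0]]'

```text
time_s: 2.87
tcp_pos: [0.4499, -0.0371, 0.1878]
ee_rot: [[0.999, 0.05, 0.001], [0.05, -0.999, 0.0], [0.001, -0.0, -1.0]]
wrist_force: [1.7, 0.8, 0.1]
gripper_width: 1.0
gripper_force: 0.0
```

>>> apply_moves --moves '[[[0.009,0.04,0],0],[[0.009,0.04,0],0],[[0.009,0.04,0],0],[[0.009,0.04,0],0],[[0.009,0.04,0],0]]'

```text
time_s: 3.28
tcp_pos: [0.5053, -0.2347, 0.1875]
ee_rot: [[0.999, 0.05, 0.001], [0.05, -0.999, -0.0], [0.001, 0.0, -1.0]]
wrist_force: [0.8, -0.6, -0.3]
gripper_width: 0.998
gripper_force: 0.0
```

>>> apply_moves --moves '[[[0.0092,0.04,0],0],[[0.0092,0.04,0],0],[[0.0091,0.0399,0],0],[[0,0,0.035],0],[[0,0,0.035],0]]'

```text
time_s: 3.7
tcp_pos: [0.5408, -0.3541, 0.118]
ee_rot: [[0.999, 0.046, 0.006], [0.046, -0.999, -0.002], [0.006, 0.003, -1.0]]
wrist_force: [0.2, 0.8, -0.7]
gripper_width: 1.002
gripper_force: 0.0
```

>>> apply_moves --moves '[[[0,0,0.035],0],[[0,0,0.03],0],[[0,0,0.02],0],[[0,0,0],0],[[0,0,0],0]]'

```text
time_s: 4.12
tcp_pos: [0.5385, -0.3508, 0.0315]
ee_rot: [[0.999, 0.051, -0.002], [0.051, -0.999, 0.0], [-0.002, -0.0, -1.0]]
wrist_force: [-0.5, -0.7, 0.7]
gripper_width: 1.002
gripper_force: 0.0
```

>>> apply_moves --moves '[[[0.0005,0.002,0.008],0],[[0,0,0.008],0],[[0,0,0.004],0],[[0,0,0],0],[[0,0,0],0]]'

```text
time_s: 4.53
tcp_pos: [0.5396, -0.3528, 0.0125]
ee_rot: [[0.999, 0.052, 0.0], [0.052, -0.999, -0.0], [0.0, 0.0, -1.0]]
wrist_force: [0.6, 0.2, 0.0]
gripper_width: 0.998
gripper_force: 0.0
```

Run:
```python
from fit import *
s=r.sense();print(s["tcp_pos"],s["wrist_force"])
ims=[]
for n in("top","side"):
    p=imaging.capture(n);u,v=w2px(p,[.54,-.353,.03]).astype(int)
    ims.append(cv2.resize(p["frame"][v-45:v+45,u-45:u+45],(400,400),interpolation=cv2.INTER_CUBIC))
cv2.imwrite("pics/pre.png",cv2.convertScaleAbs(np.hstack(ims),alpha=1.5))
```

```text
[ 0.53960065 -0.35277704  0.01249616] [0.57297546 0.2157189  0.00725769]
```

View pics/pre.png

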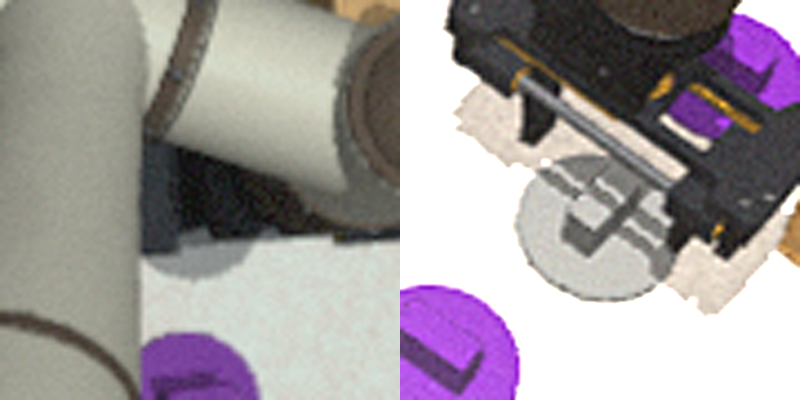

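The side view shows the fingers straddling the grey lid's bar, near (620,215) in the crop, with clear space on both sides. Closing now, then lifting.

>>> apply_moves --moves '[[[0,0,0],0],[[0,0,0],0],[[0,0,0],0],[[0,0,0],0],[[0,0,0],0]]' --hand 0

```text
time_s: 5.05
tcp_pos: [0.5395, -0.3528, 0.0123]
ee_rot: [[0.999, 0.052, 0.0], [0.052, -0.999, -0.0], [0.0, 0.0, -1.0]]
wrist_force: [0.3, 0.0, 0.8]
gripper_width: 0.707
gripper_force: 0.0
```

>>> apply_moves --moves '[[[0,0,0],0],[[0,0,0],0],[[0,0,0],0],[[0,0,0],0],[[0,0,0],0]]'

```text
time_s: 5.47
tcp_pos: [0.5395, -0.3527, 0.0122]
ee_rot: [[0.999, 0.052, -0.0], [0.052, -0.999, -0.0], [-0.0, -0.0, -1.0]]
wrist_force: [0.5, 0.6, 1.1]
gripper_width: 0.325
gripper_force: 0.0
```

>>> apply_moves --moves '[[[0,0,0],0],[[0,0,0],0],[[0,0,0],0],[[0,0,0],0],[[0,0,0],0]]'

```text
time_s: 5.88
tcp_pos: [0.5395, -0.3527, 0.0123]
ee_rot: [[0.999, 0.052, 0.0], [0.052, -0.999, -0.0], [0.0, 0.0, -1.0]]
wrist_force: [0.1, -0.3, 0.3]
gripper_width: 0.021
gripper_force: 0.0
```

>>> apply_moves --moves '[[[0,0,-0.01],0],[[0,0,-0.03],0],[[0,0,-0.04],0],[[0,0,-0.04],0],[[0,0,-0.04],0]]'

```text
time_s: 6.3
tcp_pos: [0.5392, -0.3527, 0.1749]
ee_rot: [[0.999, 0.053, 0.0], [0.053, -0.999, -0.0], [0.0, 0.0, -1.0]]
wrist_force: [0.8, -0.7, 0.3]
gripper_width: 0.003
gripper_force: 0.0
```

The fingers closed on nothing, so the grasp missed. I'll look again.

Run:
```python
from fit import *
s=r.sense();print(s["tcp_pos"],s["gripper_width"],s["gripper_force"])
ims=[]
for n in("top","side"):
    p=imaging.capture(n);f=p["frame"].copy()
    u,v=w2px(p,[.54,-.353,.06]).astype(int)
    S=5;f=cv2.convertScaleAbs(cv2.resize(f,None,fx=S,fy=S,interpolation=cv2.INTER_CUBIC),alpha=1.5)
    t=((w2px(p,s["tcp_pos"])+.5)*S).astype(int);cv2.drawMarker(f,tuple(map(int,t)),(0,0,255),0,15,1)
    t=((w2px(p,[.539,-.353,.037])+.5)*S).astype(int);cv2.drawMarker(f,tuple(map(int,t)),(0,255,0),0,15,1)
    ims.append(f[(v-50)*S:(v+50)*S,(u-40)*S:(u+40)*S])
cv2.imwrite("pics/miss.png",np.hstack(ims))
```

```text
[ 0.53915667 -0.35268961  0.17490338] 0.002975123209377174 0.0
```

View pics/miss.png

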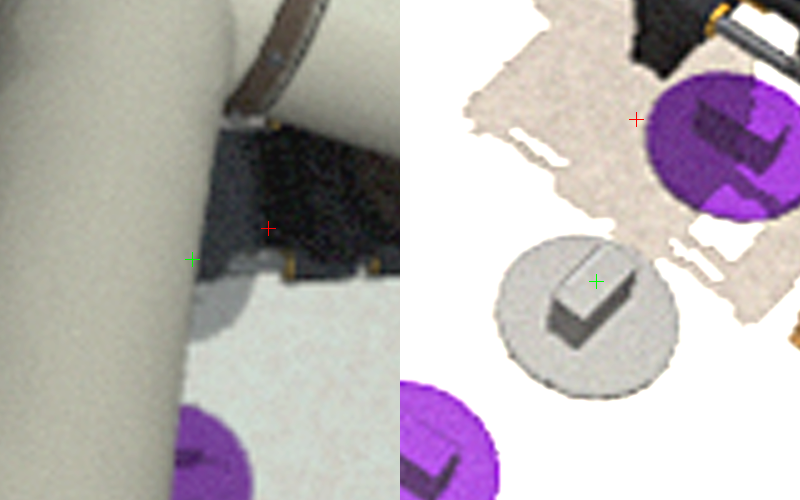

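Run:
```python
from fit import *
p=imaging.capture("side");s=r.sense();t=s["tcp_pos"]
S=5;u,v=w2px(p,[.54,-.353,.06]).astype(int)
f=lambda X:np.round((w2px(p,X)+.5)*S-[(u-40)*S-400,(v-50)*S],0)
for w in(0,.0435,.058):
    for k in(1,-1): print("now",w*k,f(t+np.array([0,w*k,0])))
u,v=w2px(p,[.54,-.353,.03]).astype(int)
g=lambda X:np.round((w2px(p,X)+.5-[u-45,v-45])*400/90+[400,0],0)
for w in(0,.0435,.058):
    for k in(1,-1): print("pre",w*k,g(np.array([.5396,-.3528+w*k,.0125])))
print(s["gripper_width"],s["time_s"])
a=[(655,75)]
```

```text
now 0 [643. 113.]
now 0 [643. 113.]
now 0.0435 [567.  55.]
now -0.0435 [723. 174.]
now 0.058 [542.  37.]
now -0.058 [750. 194.]
pre 0 [600. 219.]
pre 0 [600. 219.]
pre 0.0435 [540. 170.]
pre -0.0435 [663. 270.]
pre 0.058 [521. 154.]
pre -0.058 [684. 287.]
0.00925758094128867 6.45
```

Run:
```python
from fit import *
p=imaging.capture("side")
for z in(.187,.207): print((w2px(p,[.283,.557,z])+.5)*800/512, [(w2px(p,np.array([.283,.557,z])+k*.0435*np.array([-.454,-.891,0]))+.5)*800/512 for k in(1,-1)])
t=cv2.imread("pics/side0.png")[60:220,0:140]
m=cv2.imread("pics/miss.png")[0:200,560:800]
q=cv2.imread("pics/pre.png")[0:320,430:800]
H=480
cv2.imwrite("pics/cmp.png",np.hstack([cv2.convertScaleAbs(cv2.resize(t,(420,H)),alpha=2.5),cv2.convertScaleAbs(cv2.resize(q,(370,H)),alpha=2)]))
```

```text
[ 73.26901683 166.41735927] [array([ 73.36608504, 181.03930208]), array([ 73.17581371, 152.37763988])]
[ 69.54019649 157.75179531] [array([ 69.560172  , 172.35776268]), array([ 69.52102502, 143.7337422 ])]
```

View pics/cmp.png

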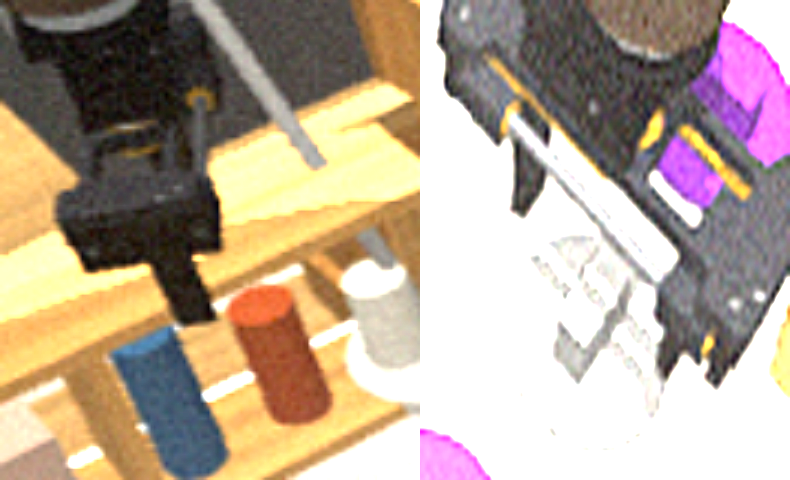

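The fingertips show about 20–30 mm higher in the image than the reported TCP projects, so the fingers probably closed just above the bar. To measure the offset, I'll probe the bar top gently with the fingers shut.

>>> apply_moves --moves '[[[0,0,0.04],0],[[0,0,0.04],0],[[0,0,0.03],0],[[0,0,0.01],0],[[0,0,0],0]]'

```text
time_s: 6.92
tcp_pos: [0.5365, -0.3516, 0.0478]
ee_rot: [[0.999, 0.052, -0.009], [0.052, -0.999, 0.003], [-0.009, -0.004, -1.0]]
wrist_force: [0.0, 0.6, 0.2]
gripper_width: 0.007
gripper_force: 0.0
```

>>> apply_moves --moves '[[[0,0,0],0],[[0,0,0],0],[[0,0,0],0]]'

```text
time_s: 7.17
tcp_pos: [0.5411, -0.3534, 0.0548]
ee_rot: [[0.999, 0.053, 0.004], [0.053, -0.999, -0.002], [0.004, 0.002, -1.0]]
wrist_force: [-0.8, 0.1, 0.2]
gripper_width: 0.008
gripper_force: 0.0
```

>>> apply_moves --moves '[[[0,0,0.006],0],[[0,0,0.006],0],[[0,0,0.006],0],[[0,0,0.006],0],[[0,0,0.003],0]]'

```text
time_s: 7.58
tcp_pos: [0.5388, -0.3524, 0.0239]
ee_rot: [[0.999, 0.052, -0.002], [0.052, -0.999, 0.001], [-0.002, -0.001, -1.0]]
wrist_force: [-1.3, -0.2, -0.3]
gripper_width: 0.005
gripper_force: 0.0
```

>>> apply_moves --moves '[[[0,0,0.002],0],[[0,0,0.002],0],[[0,0,0.002],0],[[0,0,0],0]]'

```text
time_s: 7.92
tcp_pos: [0.5393, -0.3527, 0.0189]
ee_rot: [[0.999, 0.052, -0.001], [0.052, -0.999, 0.0], [-0.001, -0.0, -1.0]]
wrist_force: [0.4, 0.0, -0.7]
gripper_width: 0.004
gripper_force: 0.0
```

>>> apply_moves --moves '[[[0,0,0.002],0],[[0,0,0.002],0],[[0,0,0.002],0],[[0,0,0],0]]'

```text
time_s: 8.25
tcp_pos: [0.5392, -0.3526, 0.0128]
ee_rot: [[0.999, 0.052, -0.001], [0.052, -0.999, 0.0], [-0.001, -0.0, -1.0]]
wrist_force: [0.2, -0.8, -0.7]
gripper_width: 0.011
gripper_force: 0.0
```

>>> apply_moves --moves '[[[0,0,0.001],0],[[0,0,0.001],0],[[0,0,0],0]]'

```text
time_s: 8.5
tcp_pos: [0.5394, -0.3527, 0.0111]
ee_rot: [[0.999, 0.052, -0.0], [0.052, -0.999, 0.0], [-0.0, -0.0, -1.0]]
wrist_force: [0.3, 0.2, 0.1]
gripper_width: 0.007
gripper_force: 0.0
```

>>> apply_moves --moves '[[[0,0,0.001],0],[[0,0,0.001],0],[[0,0,0.001],0],[[0,0,0],0]]'

```text
time_s: 8.83
tcp_pos: [0.5394, -0.3526, 0.008]
ee_rot: [[0.999, 0.052, -0.0], [0.052, -0.999, 0.0], [-0.0, -0.0, -1.0]]
wrist_force: [-0.3, -0.8, 0.3]
gripper_width: 0.004
gripper_force: 0.0
```

>>> apply_moves --moves '[[[0,0,0.001],0],[[0,0,0.001],0],[[0,0,0.001],0],[[0,0,0],0]]'

```text
time_s: 9.17
tcp_pos: [0.5393, -0.3526, 0.005]
ee_rot: [[0.999, 0.052, -0.0], [0.052, -0.999, 0.0], [-0.0, -0.0, -1.0]]
wrist_force: [-0.1, 0.3, -0.5]
gripper_width: 0.008
gripper_force: 0.0
```

Run:
```python
from fit import *
s=r.sense();p=imaging.capture("side");t=s["tcp_pos"]
u,v=w2px(p,[.54,-.353,.03]).astype(int);S=10
print(u,v,w2px(p,t))
f=p["frame"][v-32:v+28,u-40:u+40]
f=cv2.convertScaleAbs(cv2.resize(f,None,fx=S,fy=S,interpolation=cv2.INTER_CUBIC),alpha=1.5,beta=15)
def mk(X,c): q=(w2px(p,X)+.5-[u-40,v-32])*S;cv2.drawMarker(f,(int(q[0]),int(q[1])),c,0,14,1)
mk(t,(0,0,255))
for k in(1,2,3,4): mk(t+[0,0,.01*k],(0,200,0));
for k in(1,2,3,4): mk(t+[.01*k,0,0],(255,0,0));mk(t+[0,.01*k,0],(255,0,255))
cv2.imwrite("pics/probe.png",f)
```

```text
342 280 [341.09975686 285.34865278]
```

View pics/probe.png

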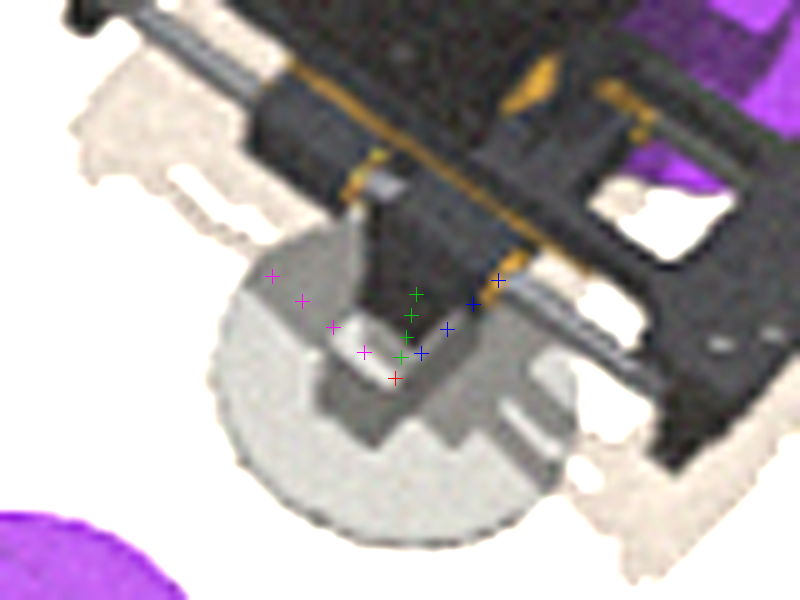

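The shut fingers appear to stand just above the middle of the bar top, with tips at about (410,340), while the reported TCP projects about 30 mm lower at (395,378). The tips are therefore roughly 30 mm above the reported TCP. I'll continue down to contact.

>>> apply_moves --moves '[[[0,0,0.001],0],[[0,0,0.001],0],[[0,0,0],0]]'

```text
time_s: 9.47
tcp_pos: [0.5394, -0.3527, 0.003]
ee_rot: [[0.999, 0.052, -0.0], [0.052, -0.999, 0.0], [-0.0, -0.0, -1.0]]
wrist_force: [0.5, -0.6, 0.4]
gripper_width: 0.003
gripper_force: 0.0
```

>>> apply_moves --moves '[[[0,0,0.001],0],[[0,0,0.001],0],[[0,0,0],0]]'

```text
time_s: 9.72
tcp_pos: [0.5396, -0.3528, 0.0022]
ee_rot: [[0.999, 0.053, 0.0], [0.053, -0.999, -0.0], [0.0, 0.0, -1.0]]
wrist_force: [-0.9, 1.6, 4.1]
gripper_width: 0.003
gripper_force: 2.2
```

Contact came at a reading of 0.0022 against the bar top at 0.037, so the real tips are about 35 mm above the reported z. Now I'll lift, open, and regrasp 35 mm lower by the reading.

>>> apply_moves --moves '[[[0,0,-0.004],0],[[0,0,-0.012],0],[[0,0,-0.012],0],[[0,0,-0.008],0],[[0,0,-0.004],0]]'

```text
time_s: 10.13
tcp_pos: [0.5408, -0.3533, 0.0438]
ee_rot: [[0.999, 0.053, 0.004], [0.053, -0.999, -0.002], [0.004, 0.002, -1.0]]
wrist_force: [0.2, 0.4, -0.2]
gripper_width: 0.003
gripper_force: 0.0
```

>>> apply_moves --moves '[[[0,0,0],0],[[0,0,0],0],[[0,0,0],0],[[0,0,0],0],[[0,0,0],0]]' --hand 0.06

```text
time_s: 10.55
tcp_pos: [0.5391, -0.3526, 0.0406]
ee_rot: [[0.999, 0.052, -0.001], [0.052, -0.999, 0.0], [-0.001, -0.001, -1.0]]
wrist_force: [-0.1, -0.3, 0.8]
gripper_width: 0.299
gripper_force: 0.0
```

>>> apply_moves --moves '[[[0,0,0],0],[[0,0,0],0],[[0,0,0],0],[[0,0,0],0],[[0,0,0],0]]'

```text
time_s: 10.97
tcp_pos: [0.5395, -0.3527, 0.0412]
ee_rot: [[0.999, 0.052, -0.0], [0.052, -0.999, 0.0], [-0.0, -0.0, -1.0]]
wrist_force: [0.3, -0.5, 0.4]
gripper_width: 0.651
gripper_force: 0.0
```

>>> apply_moves --moves '[[[0,0,0.006],0],[[0,0,0.006],0],[[0,0,0.006],0],[[0,0,0.004],0],[[0,0,0],0]]'

```text
time_s: 11.38
tcp_pos: [0.5385, -0.3523, 0.0175]
ee_rot: [[0.999, 0.052, -0.003], [0.052, -0.999, 0.001], [-0.003, -0.001, -1.0]]
wrist_force: [-0.4, 0.6, -0.1]
gripper_width: 0.685
gripper_force: 0.0
```

>>> apply_moves --moves '[[[0,0,0.006],0],[[0,0,0.005],0],[[0,0,0.005],0],[[0,0,0.004],0],[[0,0,0],0]]'

```text
time_s: 11.8
tcp_pos: [0.5388, -0.3524, -0.002]
ee_rot: [[0.999, 0.052, -0.002], [0.052, -0.999, 0.001], [-0.002, -0.001, -1.0]]
wrist_force: [-0.2, -0.0, 0.1]
gripper_width: 0.688
gripper_force: 0.0
```

>>> apply_moves --moves '[[[0,0,0.005],0],[[0,0,0.005],0],[[0,0,0.005],0],[[0,0,0.003],0],[[0,0,0],0]]'

```text
time_s: 12.22
tcp_pos: [0.5388, -0.3525, -0.0198]
ee_rot: [[0.999, 0.052, -0.002], [0.052, -0.999, 0.001], [-0.002, -0.001, -1.0]]
wrist_force: [-0.4, -0.3, -0.4]
gripper_width: 0.69
gripper_force: 0.0
```

>>> apply_moves --moves '[[[0,0,0.002],0],[[0,0,0.001],0],[[0,0,0.0005],0],[[0,0,0],0]]'

```text
time_s: 12.55
tcp_pos: [0.5396, -0.3527, -0.0222]
ee_rot: [[0.999, 0.052, 0.0], [0.052, -0.999, -0.0], [0.0, 0.0, -1.0]]
wrist_force: [0.4, 0.6, 0.3]
gripper_width: 0.69
gripper_force: 0.0
```

>>> apply_moves --moves '[[[0,0,0],0],[[0,0,0],0],[[0,0,0],0],[[0,0,0],0],[[0,0,0],0]]' --hand 0

```text
time_s: 12.97
tcp_pos: [0.5395, -0.3527, -0.0222]
ee_rot: [[0.999, 0.052, 0.0], [0.052, -0.999, -0.0], [0.0, 0.0, -1.0]]
wrist_force: [-0.1, 0.5, -0.7]
gripper_width: 0.397
gripper_force: 0.0
```

>>> apply_moves --moves '[[[0,0,0],0],[[0,0,0],0],[[0,0,0],0],[[0,0,0],0],[[0,0,0],0]]'

```text
time_s: 13.38
tcp_pos: [0.5395, -0.3528, -0.0222]
ee_rot: [[0.999, 0.052, 0.0], [0.052, -0.999, -0.0], [0.0, 0.0, -1.0]]
wrist_force: [-0.2, -0.0, 0.1]
gripper_width: 0.228
gripper_force: 30.0
```

The bar is gripped: width 20 mm, 30 N. Lifting and carrying it to the tub.

>>> apply_moves --moves '[[[0,0,-0.01],0],[[0,0,-0.03],0],[[0,0,-0.04],0],[[0,0,-0.04],0],[[0,0,-0.03],0]]'

```text
time_s: 13.8
tcp_pos: [0.5404, -0.3534, 0.1322]
ee_rot: [[0.999, 0.053, 0.004], [0.053, -0.999, -0.002], [0.003, 0.002, -1.0]]
wrist_force: [0.2, 0.1, -0.2]
gripper_width: 0.23
gripper_force: 30.0
```

>>> apply_moves --moves '[[[0.001,-0.02,0],0],[[0.0023,-0.039,0],0],[[0.0023,-0.039,0],0],[[0.0023,-0.039,0],0],[[0.0023,-0.039,0],0]]'

```text
time_s: 14.22
tcp_pos: [0.54, -0.175, 0.1285]
ee_rot: [[0.999, 0.052, 0.001], [0.052, -0.999, 0.0], [0.001, -0.0, -1.0]]
wrist_force: [3.1, -0.0, -0.9]
gripper_width: 0.228
gripper_force: 30.0
```

>>> apply_moves --moves '[[[0.0023,-0.039,0],0],[[0.0023,-0.039,0],0],[[0.0023,-0.039,0],0],[[0.0023,-0.039,0],0],[[0.0023,-0.039,0],0]]'

```text
time_s: 14.63
tcp_pos: [0.5413, 0.0208, 0.1286]
ee_rot: [[0.999, 0.052, 0.001], [0.052, -0.999, 0.0], [0.001, -0.0, -1.0]]
wrist_force: [1.1, -0.2, -0.1]
gripper_width: 0.225
gripper_force: 30.0
```

>>> apply_moves --moves '[[[0.0023,-0.039,0],0],[[0.0023,-0.039,0],0],[[0.0023,-0.039,0],0],[[0.0023,-0.039,0],0],[[0.0023,-0.039,0],0]]'

```text
time_s: 15.05
tcp_pos: [0.5425, 0.2161, 0.1286]
ee_rot: [[0.999, 0.053, 0.001], [0.053, -0.999, 0.0], [0.001, -0.0, -1.0]]
wrist_force: [0.6, -0.2, -0.0]
gripper_width: 0.231
gripper_force: 30.0
```

>>> apply_moves --moves '[[[0.0023,-0.02,0],0],[[0.001,-0.007,0],0],[[0,0,0],0],[[0,0,0],0],[[0,0,0],0]]'

```text
time_s: 15.47
tcp_pos: [0.5446, 0.24, 0.1279]
ee_rot: [[0.999, 0.051, -0.001], [0.051, -0.999, -0.0], [-0.001, 0.0, -1.0]]
wrist_force: [-0.9, -0.2, -0.8]
gripper_width: 0.225
gripper_force: 30.0
```

>>> apply_moves --moves '[[[0.0005,-0.015,0],0],[[0.0005,-0.015,0],0],[[0,-0.0105,0],0],[[0,0,0.02],0],[[0,0,0.02],0]]'

```text
time_s: 15.88
tcp_pos: [0.5447, 0.284, 0.0887]
ee_rot: [[0.999, 0.054, 0.003], [0.054, -0.999, 0.003], [0.003, -0.003, -1.0]]
wrist_force: [-0.2, -0.1, -1.0]
gripper_width: 0.227
gripper_force: 30.0
```

>>> apply_moves --moves '[[[0,0,0.01],0],[[0,0,0.005],0],[[0,0,0],0],[[0,0,0],0],[[0,0,0],0]]'

```text
time_s: 16.3
tcp_pos: [0.5446, 0.2824, 0.074]
ee_rot: [[0.999, 0.053, 0.002], [0.053, -0.999, 0.001], [0.002, -0.001, -1.0]]
wrist_force: [0.1, -0.3, -0.4]
gripper_width: 0.23
gripper_force: 30.0
```

Run:
```python
from fit import *
ims=[];t=r.sense()["tcp_pos"];print(t)
for n in("top","side"):
    p=imaging.capture(n);u,v=w2px(p,[.5435,.2805,.08]).astype(int)
    for nm in("lid","tub"):
        print(n,nm,[(round(d["confidence"],2),np.round(np.array(d["at"])*[512,384],1)) for d in models.place_of(p,nm)[:5]])
    print("pred lid",w2px(p,[t[0],t[1],t[2]+.0222]))
    S=8;f=cv2.convertScaleAbs(cv2.resize(p["frame"],None,fx=S,fy=S,interpolation=cv2.INTER_CUBIC),alpha=1.7)
    for R,z,q,c in((.046,t[2]+.0222,t,(0,0,255)),(.046,t[2]+.0272,t,(0,0,255)),(.045,.042,[.5435,.2805],(0,200,0)),(.045,0.0,[.5435,.2805],(0,200,0))):
        uv=np.array([w2px(p,X) for X in ring(R,z)+[q[0],q[1],0]]);cv2.polylines(f,[np.int32((uv+.5)*S)],True,c,1)
    ims.append(f[max(0,(v-32)*S):(v+38)*S,(u-25)*S:(u+25)*S])
cv2.imwrite("pics/over.png",np.hstack(ims))
```

```text
[0.54459664 0.28243151 0.0739565 ]
top lid [(0.96, array([356.7, 168.9])), (0.82, array([359.3, 255.1])), (0.77, array([134.3, 207.1])), (0.7, array([276.9, 202.8]))]
top tub [(0.69, array([144.3, 209.1]))]
pred lid [135.23526776 206.11657572]
side lid [(0.89, array([373.9, 252.1])), (0.71, array([180.9, 132.1])), (0.61, array([302.8, 318.5])), (0.39, array([183.1, 142.9]))]
side tub [(0.67, array([185. , 156.4]))]
pred lid [180.91035525 132.9168411 ]
```

View pics/over.png

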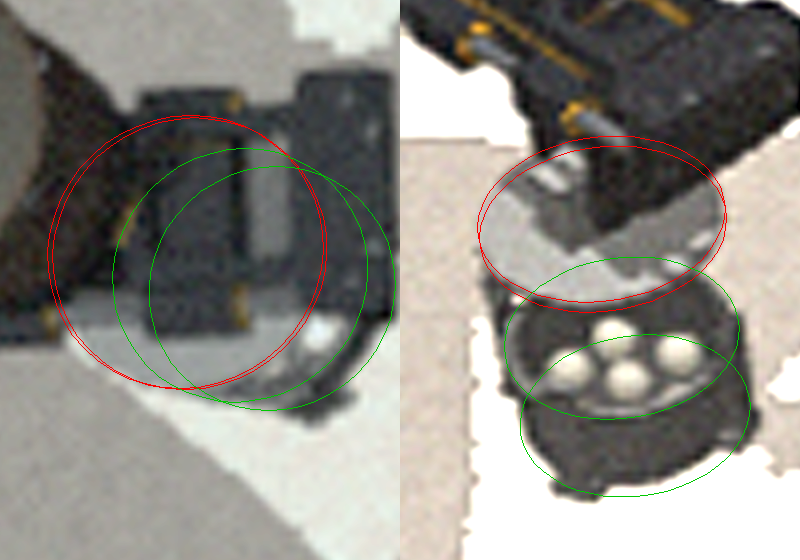

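The side view shows the held lid level at about (600,225) over the tub at (630,400). The predicted outlines match both, and the last view confirms the tub centre to within about 2 mm. Making a small centring correction and descending.

>>> apply_moves --moves '[[[-0.001,0.0017,0.006],0],[[0,0,0.01],0],[[0,0,0.01],0],[[0,0,0.006],0],[[0,0,0.003],0]]'

```text
time_s: 17.02
tcp_pos: [0.5426, 0.2799, 0.0366]
ee_rot: [[0.999, 0.053, -0.001], [0.053, -0.999, -0.001], [-0.001, 0.001, -1.0]]
wrist_force: [-0.8, -0.2, -1.2]
gripper_width: 0.225
gripper_force: 30.0
```

>>> apply_moves --moves '[[[0,0,0.001],0],[[0,0,0],0],[[0,0,0],0],[[0,0,0],0]]'

```text
time_s: 17.35
tcp_pos: [0.5429, 0.2801, 0.0369]
ee_rot: [[0.999, 0.052, 0.0], [0.052, -0.999, 0.0], [0.0, -0.0, -1.0]]
wrist_force: [1.0, -0.2, -0.1]
gripper_width: 0.226
gripper_force: 30.0
```

>>> apply_moves --moves '[[[0,0,0.001],0],[[0,0,0.001],0],[[0,0,0.001],0],[[0,0,0],0],[[0,0,0],0]]'

```text
time_s: 17.77
tcp_pos: [0.5429, 0.2803, 0.0338]
ee_rot: [[0.999, 0.052, 0.0], [0.052, -0.999, 0.0], [0.0, -0.0, -1.0]]
wrist_force: [0.3, 0.3, -2.0]
gripper_width: 0.228
gripper_force: 30.0
```

>>> apply_moves --moves '[[[0,0,0.001],0],[[0,0,0],0],[[0,0,0],0]]'

```text
time_s: 18.02
tcp_pos: [0.5431, 0.2804, 0.0329]
ee_rot: [[0.999, 0.053, 0.001], [0.053, -0.999, 0.0], [0.001, -0.0, -1.0]]
wrist_force: [0.3, 0.9, 0.8]
gripper_width: 0.229
gripper_force: 30.0
```

>>> apply_moves --moves '[[[0,0,0.001],0],[[0,0,0],0],[[0,0,0],0]]'

```text
time_s: 18.27
tcp_pos: [0.5432, 0.2805, 0.032]
ee_rot: [[0.999, 0.053, 0.001], [0.053, -0.999, 0.001], [0.001, -0.001, -1.0]]
wrist_force: [-0.4, 0.4, 0.6]
gripper_width: 0.225
gripper_force: 30.0
```

>>> apply_moves --moves '[[[0,0,0.001],0],[[0,0,0],0],[[0,0,0],0]]'

```text
time_s: 18.52
tcp_pos: [0.5433, 0.2806, 0.031]
ee_rot: [[0.999, 0.053, 0.001], [0.053, -0.999, 0.001], [0.001, -0.001, -1.0]]
wrist_force: [1.0, 1.8, 1.0]
gripper_width: 0.228
gripper_force: 30.0
```

>>> apply_moves --moves '[[[0,0,0.0005],0],[[0,0,0],0],[[0,0,0],0]]'

```text
time_s: 18.77
tcp_pos: [0.5433, 0.2805, 0.0307]
ee_rot: [[0.999, 0.053, 0.001], [0.053, -0.999, 0.001], [0.001, -0.001, -1.0]]
wrist_force: [0.8, 2.2, 3.1]
gripper_width: 0.229
gripper_force: 30.0
```

The lid rests on the clips with 3 N. A slight sideways force of +2 N in y shows it is a little off-centre, so I'll nudge it and hold.

>>> apply_moves --moves '[[[0.0003,-0.0006,0],0],[[0,0,0.0005],0],[[0,0,0],0],[[0,0,0],0],[[0,0,0],0]]'

```text
time_s: 19.18
tcp_pos: [0.5432, 0.2808, 0.03]
ee_rot: [[0.999, 0.053, 0.0], [0.053, -0.999, 0.0], [0.0, -0.0, -1.0]]
wrist_force: [-0.6, 1.6, 5.3]
gripper_width: 0.224
gripper_force: 30.0
```

>>> apply_moves --moves '[[[0,0,0.0005],0],[[0,0,0],0],[[0,0,0],0]]'

```text
time_s: 19.43
tcp_pos: [0.5433, 0.2809, 0.0296]
ee_rot: [[0.999, 0.053, 0.001], [0.053, -0.999, 0.0], [0.001, -0.0, -1.0]]
wrist_force: [-1.1, 1.2, 5.5]
gripper_width: 0.23
gripper_force: 30.0
```

>>> apply_moves --moves '[[[0,0,0.001],0],[[0,0,0.001],0],[[0,0,0.001],0],[[0,0,0],0]]'

```text
time_s: 19.77
tcp_pos: [0.5437, 0.281, 0.0267]
ee_rot: [[0.999, 0.053, 0.001], [0.053, -0.999, 0.001], [0.001, -0.001, -1.0]]
wrist_force: [1.2, 2.4, 3.9]
gripper_width: 0.228
gripper_force: 30.0
```

>>> apply_moves --moves '[[[0,0,0.001],0],[[0,0,0.001],0],[[0,0,0.001],0],[[0,0,0],0]]'

```text
time_s: 20.1
tcp_pos: [0.5423, 0.2802, 0.0214]
ee_rot: [[0.999, 0.051, -0.002], [0.051, -0.999, -0.001], [-0.002, 0.001, -1.0]]
wrist_force: [2.2, 1.1, -8.6]
gripper_width: 0.23
gripper_force: 30.0
```

>>> apply_moves --moves '[[[0,0,0.001],0],[[0,0,0.001],0],[[0,0,0],0],[[0,0,0],0]]'

```text
time_s: 20.43
tcp_pos: [0.5419, 0.2799, 0.0208]
ee_rot: [[0.999, 0.052, -0.002], [0.052, -0.999, -0.002], [-0.002, 0.002, -1.0]]
wrist_force: [-2.4, -0.7, -0.9]
gripper_width: 0.231
gripper_force: 30.0
```

>>> apply_moves --moves '[[[0,0,0.001],0],[[0,0,0.001],0],[[0,0,0],0],[[0,0,0],0]]'

```text
time_s: 20.77
tcp_pos: [0.5423, 0.28, 0.0206]
ee_rot: [[0.999, 0.053, -0.001], [0.053, -0.999, -0.001], [-0.001, 0.001, -1.0]]
wrist_force: [-4.7, -1.3, 7.5]
gripper_width: 0.223
gripper_force: 30.0
```

>>> apply_moves --moves '[[[-0.0008,0,0.0005],0],[[0,0,0],0],[[0,0,0],0],[[0,0,0],0],[[0,0,0],0]]'

```text
time_s: 21.18
tcp_pos: [0.5423, 0.28, 0.0205]
ee_rot: [[0.999, 0.053, 0.0], [0.053, -0.999, -0.001], [0.0, 0.001, -1.0]]
wrist_force: [-3.5, -1.8, 8.2]
gripper_width: 0.229
gripper_force: 30.0
```

Run:
```python
from fit import *
for i in range(5):
    p=imaging.capture("side");s=r.sense();print(s["time_s"],np.round(s["wrist_force"],1),np.round(s["tcp_pos"],4))
t=s["tcp_pos"]
print([(round(d["confidence"],2),np.round(np.array(d["at"])*[512,384],1)) for d in models.place_of(p,"lid")[:5]],w2px(p,[.5435,.2805,.042]))
```

```text
21.2333 [-4.5 -1.5  8.5] [0.5423 0.28   0.0205]
21.2833 [-3.5 -1.6  8.2] [0.5423 0.28   0.0205]
21.3333 [-2.9 -1.1  7.8] [0.5423 0.28   0.0205]
21.3833 [-3.2 -0.9  7.8] [0.5423 0.28   0.0205]
21.4333 [-4.  -1.4  8.1] [0.5423 0.2801 0.0205]
[(0.89, array([182.5, 147.5])), (0.74, array([370.4, 251.4]))] [183.25503869 146.56913317]
```

>>> apply_moves --moves '[[[0,0,0.0006],0],[[0,0,0],0],[[0,0,0],0],[[0,0,0],0],[[0,0,0],0]]'

```text
time_s: 21.9
tcp_pos: [0.5422, 0.28, 0.0202]
ee_rot: [[0.999, 0.053, 0.0], [0.053, -0.999, -0.001], [0.0, 0.001, -1.0]]
wrist_force: [-4.0, -1.5, 10.6]
gripper_width: 0.225
gripper_force: 30.0
```

Run:
```python
from station import r
s=r.sense();print(s["wrist_force"],s["tcp_pos"],s["gripper_force"])
if 7<s["wrist_force"][2]<15: print(r.finish_job())
```

```text
[-4.01124723 -1.50868407 10.61472333] [0.54221105 0.28004128 0.02018804] 30.00176367815584
the job is handed in; nothing more can be done
None
```

The larger lid is snapped home on the open tub and still gripped, pressed down with about 10.6 N; I handed the job in at about 22 s, and it returned no verdict.

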